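# Shut the tin shaker down and free its tin

### The job

The timer of the bench tin shaker has run out: shut the machine down so that the tin can be taken out later. With the closed fingers, first press the starter's round stop button until it latches in, then press the raised end of the isolator's rocker until it has tipped right over, and only then push the upright handle of the toggle clamp all the way back, away from the tin. Do not take hold of the handle, and leave everything like that, the tin standing in its cradle, nothing lifted, shifted or knocked over.

Things in the scene. Friction and masses are not known exactly. Their poses are not given: they have to be found in the camera images.
- shaker: The bench tin shaker, fixed: grey housing 150 (x) x 280 (y) x 52 mm high; origin under its centre, x from its front (louvres, dial) to its back, y to its left. On its deck at the right end (y = -95 mm) two grey boxes, one behind the other at x = -30 and +30: starter and isolator, in either order. To the left the tin's cradle (x 0, y 10 mm) and the toggle clamp (y 70 to 122). It does not shake.
- starter: The motor starter's box, fixed on the deck, 54 (x) x 70 (y) x 34 mm high, origin under its centre, axes as the shaker's; its top is 86 mm above the bench. On top two linked buttons: the round domed stop button at y = -18 mm and the square start button in a metal collar at y = +19. One going in drives the other out.
- stop_button (a joint): Travel of the stop button: 0 standing proud (machine running, the start), 0.006 m latched in. Pressed straight down; it resists with about 3 N at first, less and less, and past half way it snaps in and stays; it counts as in from 0.0045.
- stop_top (a point): Centre of the top of the stop button (round dome, 26 mm across), moves with it; 14 mm above the box's top while out, 8 mm when in.
- start_top (a point): Centre of the top of the square start button (17 mm wide), moves with it; 3.5 mm above the box's top at the start, 9.5 mm once the stop button is in. Pressing it would undo the stop.
- isolator: The mains isolator's box, fixed on the deck, same size and axes as the starter's, origin under its centre. On its top one rocker, 25 (x) x 40 (y) mm, which tips about an axis along x through the middle of the box's top.
- rocker (a joint): Tip of the rocker in rad: 0 on (the start: its -y end stands up 9 mm, its +y end is level), 0.44 off (the -y end level, 4 mm above the box's top, the +y end up). Snaps over past half way and stays; 0.055 N m to start it, that is about 4 N at 15 mm from the axis. Counts as off from 0.36.
- rocker_raised_end (a point): Point on top of the rocker's raised (-y) half, 15 mm from its axis: press here, straight down. It sinks from about 10 to 4 mm above the box's top.
- clamp_handle (a joint): Angle of the toggle clamp's handle in rad: 0 upright (clamped, the start), 1.15 leaning fully back towards the shaker's +y. It stays where it is left (friction about 0.2 N m). As it goes back, the bar lifts off the tin, slowly at first, to about 0.7 rad, clear of a finger that pushes the handle. Counts as open from 0.85.
- handle_hinge (a point): The handle's pivot, fixed 132 mm above the bench at shaker x = 0, y = 104 mm, axis along the shaker's x. Shut, the handle stands straight up, 145 mm long; its upper 85 mm is a round grip, 19 mm thick. The clamp's level bar (14 mm wide) reaches from here 105 mm over the tin, towards -y; no part of it is more than 62 mm above this pivot when shut, and over it all is free.
- handle_grip (a point): Point on the grip's axis, 85 mm from the handle's pivot, moves with the handle.
- tin: The small paint tin, 75 mm across and 80 mm high, origin under its centre; stands in a rubber ring cradle (80 mm bore, 12 mm high) on the shaker's platform under the clamp's foot. To stay there.
- spare_tin: Bystander: a small paint tin, 75 x 85 mm high, on the bench to the left of the shaker; origin under its centre. Leave alone.
- bottle: Bystander: a white plastic bottle, 66 mm across, 124 mm high, on the bench to the right of the shaker, beside the two boxes; origin under its centre. Leave alone.
- screwdriver: Bystander: a screwdriver, 205 x 28 x 30 mm, lying on the bench to the left of the spare tin; origin under its centre. Leave alone.
Things that resemble listed ones, but are neither listed nor needed, are in the scene too. What is shaped like the tin but blue or green is not meant.

How it is judged:
By the outcome, as a careful person would: the job done as asked, in the order asked, and still so for the second after the job is handed in, with the robot touching nothing.
It also fails if it takes over 48 s, if anything falls off the work surface, if the arm or the gripper's body presses on something with over 40 N, if the wrist force passes 120 N, or if a joint passes its speed limit or range.

### The arm

A 6-joint arm with a two-finger parallel gripper is mounted at the origin on a cart in front of the work surface, level with it; the furniture and walls round the work are solid. World frame = base frame: x ahead of the robot, y to its left, z up, the work surface at z = 0. Lengths are in m, angles in degrees, forces in N, time in s.
With the tool pointing down it reaches from about 0.35 to 0.875 m from the base axis. Payload 4.2 kg.
Tool frame: the origin (TCP) lies midway between the tips of the shut fingers; the grasp point (between the pads) lies 19 mm behind it; z points along the fingers, y is the line along which they close (so a half turn about z gives the same grasp; the last joint's range is limited). The gripper opens to 85 mm and grips with 20 to 120 N. Pads are 22 mm wide; open, the fingers measure 114 mm over their backs; the gripper's body (76 mm by 85 mm) begins 54 mm behind the grasp point. The pads swing forward as they close: fully open they stand 13 mm farther back than shut.
Start: joints at [83.514, 22.042, 0.453, 0, -68.411, -14.817], TCP at [0.227, 0.582, 0.231] pointing down, gripper open.
Joint ranges: [-179.83, 179.83], [-69.29, 118.12], [-61.27, 80.66], [-181.25, 117.63], [-171.15, -9.14], [-177.46, 177.46]. Speed limits (degrees/s): [159.86, 159.86, 180, 180, 180, 180].

### API

Orientations are given as a 3x3 rotation matrix whose columns are the frame's x, y, z axes.
In Python, from cell import ctrl, eyes, finish_job gives the robot as it stands.
- The arm moves only by the tool servo_tool, never from a script. Its argument "series" is a list of rows, each a list of 5 numbers: the opening, from 0 (shut) to 1 (fully open), then the shift along the tool's x, y, z in m, then the turn about the tool's z in degrees. A call has 1 to 5 rows; each row shifts and turns the commanded pose from where the row before left it, along the tool's axes as they then stand; what a row does not reach is not made up. A row lasts 1/12 s, in which the tool goes at most 41.7 mm and 7.16 degrees, less where a joint would pass 70% of its speed; a pose out of reach is approached as far as the arm can. A call with a gripper value outside its range is refused whole. The fingers move at their own pace and stop on an object; "force" is the grip in N (left out, the last holds). Time passes only in rows, so rows that do not move let the fingers close. It gives the time, the measured TCP pose, the force, the opening and the grip force at its end, in the units of the state.
- ctrl.state(): the state, without advancing time (a new reading comes with each control period).
- eyes.camera(name): name is "scene" or "top"; returns a dict with "image" (480x640x3 uint8, blue, green, red), "z_map" (480x640 float32, m along the optical axis (not along the pixel's ray), 0 where there is no reading), "K" (3x3 intrinsics, pixels), "distortion" ([k1, k2, p1, p2, k3] as OpenCV has them; the pictures are not rectified), "origin" and "attitude" of the camera in the world. Camera axes: x right, y down, z forward; pixel columns grow to the right and rows downward; lengths in m; the calibration is good to about 2 mm. A picture is of the moment at which its call begins.
- finish_job(): hands the job in; it is judged then, once.
The state is a dict: "time": time; "joint_pos": joint angles; "joint_velocities": joint speeds; "tau": joint torques, N m; "tcp_pos": TCP position; "orientation": TCP orientation; "ft_force": force on the tool from outside, world axes, zero at the start; "moment": the same for the moment, N m; "width": finger opening in m; "finger_force": force on a finger pad.
Only numpy, scipy, OpenCV 4.12 (cv2) and the standard library are available. Lean on these libraries where they do the work, as an engineer would, in place of code of your own. Each camera call takes 0.05 s, during which the arm holds its last target. There are 200 camera calls.

## Working session

There is one attempt and no reset: what is moved stays moved. The work goes in short steps, Python scripts to look and compute and a tool call to move; the robot and the scene stay as the last step left them, time stands still between calls to the robot, and variables do not carry over. Pictures are saved under pics/ and viewed, at most 10 in all, crops included, and the job is handed in when it is done.

Besides the shell and the picture viewer there is one more tool, called after ">>>" as name(argument=value, ...) on one line, values as JSON. servo_tool: Moves the arm, as the interface text tells. Its arguments: {"type":"object","properties":{"series":{"type":"array"},"force":{"type":"number"}},"required":["series"]}

```bash
mkdir -p pics; ls; cat > h.py <<'E'
import numpy as np, cv2, pickle
def load(n): return pickle.load(open(f'{n}.pkl','rb'))
def grab(n):
    from cell import eyes
    c=eyes.camera(n); pickle.dump(c,open(f'{n}.pkl','wb')); return c
def ray(c,u,v):
    p=cv2.undistortPoints(np.array([[[u,v]]],float),np.array(c['K'],float),np.array(c['distortion'],float))[0,0]
    return np.array([p[0],p[1],1.0])
def pt(c,u,v,r=1):   # via depth
    z=c['z_map'][int(v)-r:int(v)+r+1,int(u)-r:int(u)+r+1]; z=np.median(z[z>0])
    return np.array(c['origin'])+np.array(c['attitude'])@(ray(c,u,v)*z)
def onz(c,u,v,h):
    d=np.array(c['attitude'])@ray(c,u,v); o=np.array(c['origin']); return o+d*(h-o[2])/d[2]
def cloud(c):
    v,u=np.mgrid[0:480,0:640]; q=np.stack([u.ravel(),v.ravel()],1).astype(float)[:,None]
    p=cv2.undistortPoints(q,np.array(c['K'],float),np.array(c['distortion'],float))[:,0]
    z=c['z_map'].ravel()[:,None]; P=np.hstack([p,np.ones_like(z)])*z
    W=P@np.array(c['attitude']).T+np.array(c['origin']); W[z[:,0]<=0]=np.nan
    return W.reshape(480,640,3)
E
python3 - <<'E'
from h import *
from cell import ctrl
for n in('scene','top'):
    c=grab(n); cv2.imwrite(f'pics/{n}0.png',c['image']); print(n,c['origin'],np.round(c['attitude'],3).tolist(),c['K'][0][0])
print(ctrl.state())
E
```

```text
pics
scene [-0.20125233 -0.71750953  0.70407279] [[0.815, -0.229, 0.532], [-0.579, -0.352, 0.736], [0.018, -0.907, -0.42]] 485.1601317937238
top [0.37954951 0.21628118 1.21771107] [[-0.023, -0.995, 0.1], [-1.0, 0.024, 0.006], [-0.008, -0.1, -0.995]] 481.16081163885394
{'time': 0.1, 'joint_pos': array([ 8.35143809e+01,  2.20889623e+01,  3.86388103e-01, -2.37274728e-02,
       -6.84121610e+01, -1.48166704e+01]), 'joint_velocities': array([-0.01681464, -0.1745356 ,  0.16887107,  0.0768296 ,  0.02928218,
       -0.00273909]), 'tau': array([-6.20391311e-04, -3.93320632e+01,  1.88927865e+01,  4.19791862e+00,
       -2.60829089e-03,  3.77656477e-06]), 'tcp_pos': array([0.22685462, 0.58180809, 0.2302993 ]), 'orientation': array([[ 9.31621250e-01, -3.63430153e-01, -6.08796710e-04],
       [-3.63430636e-01, -9.31619228e-01, -1.94616538e-03],
       [ 1.40128462e-04,  2.03434440e-03, -9.99997921e-01]]), 'ft_force': array([-0.40958092,  0.43159789,  0.3998684 ]), 'moment': array([0.00937825, 0.01085939, 0.01283673]), 'finger_force': 0.0, 'width': 0.08536950693826803}
```

View pics/scene0.png

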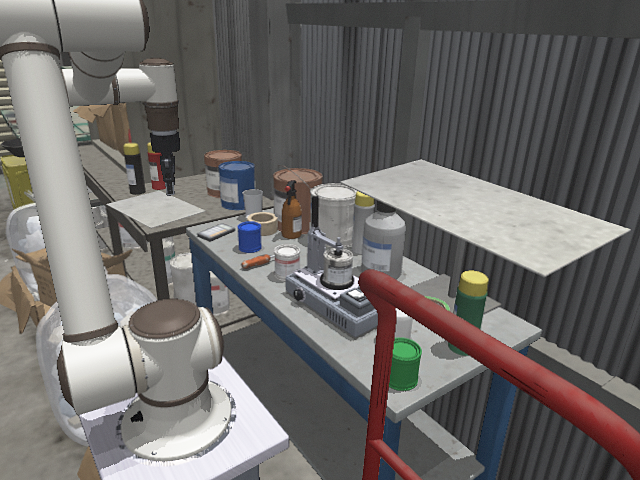

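View pics/top0.png

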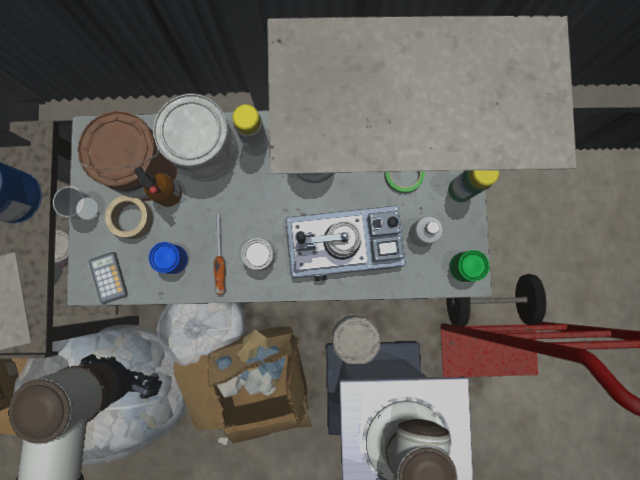

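The scene view shows the shaker at about (335,285), with a shelf above the back of the bench at about (490,215). The top view has the shaker at (345,240), its two boxes at about (385,222) and (387,248), the bottle at (428,230) and the spare tin at (257,253).

```bash
python3 - <<'E'
from h import *
a=load('top')['image'][195:290,275:455]; b=load('scene')['image'][215:345,270:430]
a=cv2.resize(a,(780,412),interpolation=cv2.INTER_CUBIC); cv2.imwrite('pics/crop_top.png',a)
cv2.imwrite('pics/crop_scene.png',cv2.resize(b,(720,585),interpolation=cv2.INTER_CUBIC))
c=load('top')
W=cloud(c)
# fit housing long edge using deck points (z~0.052)
m=np.zeros((480,640),bool); m[195:290,275:415]=1
dk=m&(abs(W[...,2]-0.052)<0.006)
P=W[dk][:,:2].astype(np.float32); r=cv2.minAreaRect(P); print(r)
bx=m&(abs(W[...,2]-0.086)<0.005); bx[:,:365]=0
P=W[bx][:,:2].astype(np.float32); print(len(P),P.min(0),P.max(0),P.mean(0),np.median(W[bx][:,2]))
print('shelf',[np.round(pt(c,u,v),3).tolist() for u,v in((275,168),(420,168),(570,165),(420,100))])
s=load('scene'); Ws=cloud(s)
for n,X in(('top',W),('scene',Ws)):
    q=X[(X[...,2]>0.1)&(X[...,0]>0.3)&(X[...,0]<0.75)&(X[...,1]>0.0)&(X[...,1]<0.5)]
    print(n,len(q),q[:,2].max(),q[q[:,2].argmax()])
E
```

```text
((0.49043652415275574, 0.12368432432413101), (0.1607486605644226, 0.31213727593421936), 5.182622909545898)
1090 [0.44359887 0.00781262] [0.56021315 0.08519921] [0.50101167 0.04822845] 0.08627970984697408
shelf [[0.62, 0.29, 0.282], [0.615, 0.0, 0.276], [0.616, -0.306, 0.27], [0.754, -0.005, 0.282]]
top 13871 0.29131840300913914 [0.74599759 0.26302067 0.2913184 ]
scene 7068 0.2911028035305638 [0.74239211 0.28326635 0.2911028 ]
```

View pics/crop_top.png

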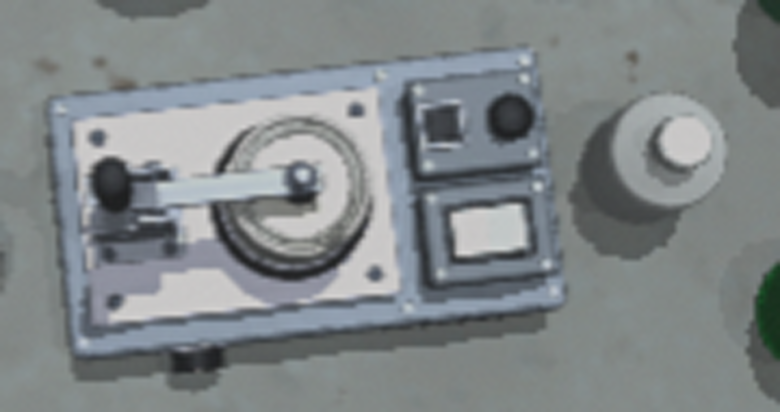

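View pics/crop_scene.png

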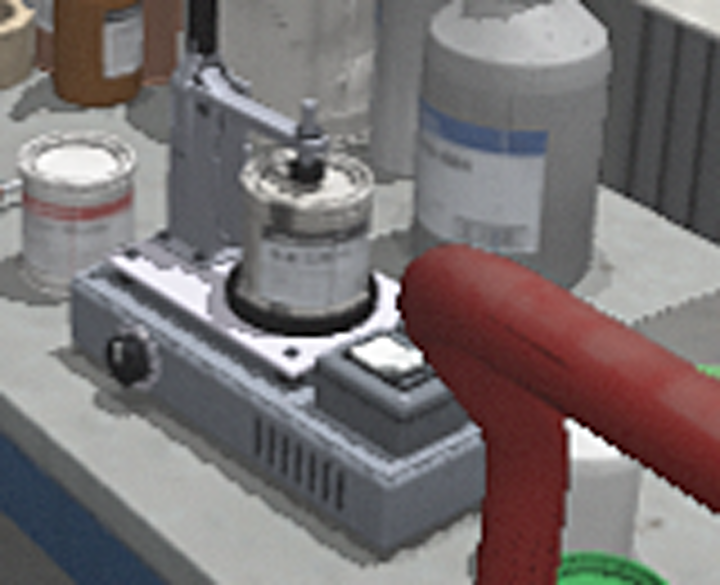

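The crop settles what could be confused. The round dark button at top px (393,222) is the stop. The square one in a collar at (377,224) is the start button, so the starter is the rear box. The dark clamp grip end at (301,237) and the dial at (320,279) also look like round black knobs but are not the stop. The white rocker at (388,248) is on the front box, the isolator. The handle stands at the shaker's left end.

```bash
python3 - <<'E'
from h import *
c=load('top'); f=lambda x,y:(275+x*180/780-.38,195+y*95/412-.38)
W=cloud(c)
C=[onz(c,*f(x,y),.052)[:2] for x,y in((50,100),(530,48),(565,303),(78,352))]
C=np.array(C); ctr=C.mean(0); print(C.round(3).tolist(),ctr.round(4))
print('lens',np.linalg.norm(C-np.roll(C,-1,0),axis=1).round(3))
d=(C[0]-C[1])+(C[3]-C[2]); yaw=np.degrees(np.arctan2(-d[0],d[1])); print('yaw',yaw)
g=cv2.cvtColor(c['image'],cv2.COLOR_BGR2GRAY)
def cen(lo,hi,x0,x1,y0,y1):
    m=np.zeros_like(g); s=np.s_[y0:y1,x0:x1]; m[s]=((g[s]>=lo)&(g[s]<=hi))
    n,_,st,ce=cv2.connectedComponentsWithStats(m); i=1+st[1:,4].argmax(); return ce[i],st[i]
for nm,a,h in(('stop',(0,55,385,400,213,231),.097),('start',(0,60,372,382,216,230),.0895),('rocker',(185,255,375,400,238,260),.093)):
    ce,st=cen(*a); print(nm,ce.round(1),st.tolist(),onz(c,*ce,h).round(4), pt(c,*ce).round(4))
R=lambda t:np.array([[np.cos(t),-np.sin(t)],[np.sin(t),np.cos(t)]])
t=np.radians(yaw)
for nm,x,y in(('stop',30,-113),('start',30,-76),('rockpress',-30,-110),('rock c',-30,-95),('hinge',0,104),('tin',0,10)):
    print(nm,(ctr+R(t)@np.array([x,y])/1000).round(4))
for n in('top','scene'):
    X=cloud(load(n)); q=X[(X[...,2]>0.2)&(X[...,2]<.285)&(X[...,0]>0.4)&(X[...,0]<0.58)&(X[...,1]>0.1)&(X[...,1]<0.35)]
    if len(q): print(n,len(q),q.mean(0).round(4),q.min(0).round(3),q.max(0).round(3))
E
```

```text
[[0.555, 0.282], [0.578, 0.01], [0.433, -0.004], [0.412, 0.269]] [0.4944 0.1394]
lens [0.273 0.145 0.274 0.143]
yaw 4.629289679209254
stop [392.4 221.9] [388, 217, 10, 10, 62] [0.5319 0.0301 0.097 ] [0.5316 0.0304 0.0987]
start [378.6 225.8] [377, 225, 4, 2, 5] [0.5243 0.0619 0.0895] [0.5246 0.0616 0.0871]
rocker [387.6 247.5] [380, 242, 16, 12, 150] [0.4721 0.0432 0.093 ] [0.4723 0.0428 0.0905]
stop [0.5334 0.0292]
start [0.5305 0.066 ]
rockpress [0.4734 0.0273]
rock c [0.4722 0.0423]
hinge [0.486 0.243]
tin [0.4936 0.1493]
top 99 [0.483  0.2432 0.2644] [0.476 0.235 0.203] [0.494 0.253 0.282]
scene 207 [0.4805 0.2379 0.2418] [0.473 0.23  0.2  ] [0.491 0.247 0.28 ]
```

>>> servo_tool(series=[[0, 0, 0, 0, 6.4], [0, 0, 0, 0, 6.4], [0, 0, 0, 0, 6.4], [0, 0, 0, 0, 6.4], [0, 0, 0, 0, 6.4]], force=40)

```text
time: 0.52
tcp_pos: [0.2269, 0.582, 0.2306]
orientation: [[0.593, -0.805, -0.0], [-0.805, -0.593, -0.001], [0.001, 0.001, -1.0]]
ft_force: [-0.4, -0.5, -0.1]
width: 0.0257
finger_force: 0.0
```

>>> servo_tool(series=[[0, 0, 0, 0, 6.4], [0, 0, 0, 0, 6.4], [0, 0, 0, 0, 6.4], [0, 0, 0, 0, 6.4], [0, 0, 0, 0, 6.4]])

```text
time: 0.93
tcp_pos: [0.2269, 0.582, 0.2306]
orientation: [[0.076, -0.997, -0.0], [-0.997, -0.076, -0.001], [0.001, 0.001, -1.0]]
ft_force: [0.2, 0.3, -0.9]
width: 0.0003
finger_force: 0.0
```

>>> servo_tool(series=[[0, 0, 0, 0, 0], [0, 0, 0, 0, 0]])

```text
time: 1.1
tcp_pos: [0.2269, 0.5821, 0.2308]
orientation: [[0.085, -0.996, -0.0], [-0.996, -0.085, -0.001], [0.001, 0.0, -1.0]]
ft_force: [-0.0, -0.1, -0.1]
width: -0.0001
finger_force: 0.0
```

>>> servo_tool(series=[[0, 0.0302, -0.0077, 0, 0], [0, 0.0302, -0.0077, 0, 0], [0, 0.0302, -0.0077, 0, 0], [0, 0.0302, -0.0077, 0, 0], [0, 0.0302, -0.0077, 0, 0]])

```text
time: 1.52
tcp_pos: [0.2779, 0.4334, 0.2311]
orientation: [[0.085, -0.996, -0.0], [-0.996, -0.085, -0.0], [0.0, 0.0, -1.0]]
ft_force: [0.2, -0.1, 0.3]
width: -0.0003
finger_force: 0.0
```

>>> servo_tool(series=[[0, 0.0302, -0.0077, 0, 0], [0, 0.0302, -0.0077, 0, 0], [0, 0.0302, -0.0077, 0, 0], [0, 0.0302, -0.0077, 0, 0], [0, 0.0302, -0.0077, 0, 0]])

```text
time: 1.93
tcp_pos: [0.3286, 0.286, 0.2314]
orientation: [[0.085, -0.996, 0.0], [-0.996, -0.085, 0.0], [-0.0, -0.0, -1.0]]
ft_force: [0.2, 0.8, 1.1]
width: 0.0002
finger_force: 0.0
```

>>> servo_tool(series=[[0, 0.0302, -0.0077, 0, 0], [0, 0.0302, -0.0077, 0, 0], [0, 0.0302, -0.0077, 0, 0], [0, 0.0302, -0.0077, 0, 0], [0, 0.0302, -0.0077, 0, 0]])

```text
time: 2.35
tcp_pos: [0.3793, 0.1388, 0.2315]
orientation: [[0.085, -0.996, 0.0], [-0.996, -0.085, 0.001], [-0.0, -0.001, -1.0]]
ft_force: [0.5, 0.4, -0.2]
width: 0.0
finger_force: 0.0
```

>>> servo_tool(series=[[0, 0.0247, -0.028, 0, 0], [0, 0.0247, -0.028, 0, 0], [0, 0.0247, -0.028, 0, 0], [0, 0.0247, -0.028, 0, 0], [0, 0.0247, -0.028, 0, 0]])

```text
time: 2.77
tcp_pos: [0.5301, 0.0271, 0.2313]
orientation: [[0.084, -0.996, 0.0], [-0.996, -0.084, 0.0], [-0.0, -0.0, -1.0]]
ft_force: [-0.5, 1.5, 0.1]
width: 0.0
finger_force: 0.0
```

>>> servo_tool(series=[[0, 0, 0, 0, 0], [0, 0, 0, 0, 0]])

```text
time: 2.93
tcp_pos: [0.5296, 0.0273, 0.2302]
orientation: [[0.081, -0.997, -0.002], [-0.997, -0.081, -0.0], [0.0, 0.002, -1.0]]
ft_force: [0.7, 0.3, -0.3]
width: 0.0001
finger_force: 0.0
```

>>> servo_tool(series=[[0, 0, 0, 0.03, 0], [0, 0, 0, 0.03, 0], [0, 0, 0, 0.03, 0], [0, 0, 0, 0.026, 0], [0, 0, 0, 0, 0]])

```text
time: 3.35
tcp_pos: [0.5241, 0.0284, 0.1106]
orientation: [[0.083, -0.996, -0.011], [-0.997, -0.083, -0.002], [0.001, 0.011, -1.0]]
ft_force: [-0.5, 0.2, -1.4]
width: -0.0
finger_force: 0.0
```

```bash
python3 - <<'E'
from h import *
c=grab('top'); i=c['image'][190:290,275:455]; j=load('top')
s=grab('scene')['image'][190:330,270:450]
cv2.imwrite('pics/a1.png',np.hstack([cv2.resize(i,None,fx=2.2,fy=2.8),cv2.resize(s,None,fx=2.2,fy=2)]))
E
```

```text
(no output)
```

View pics/a1.png

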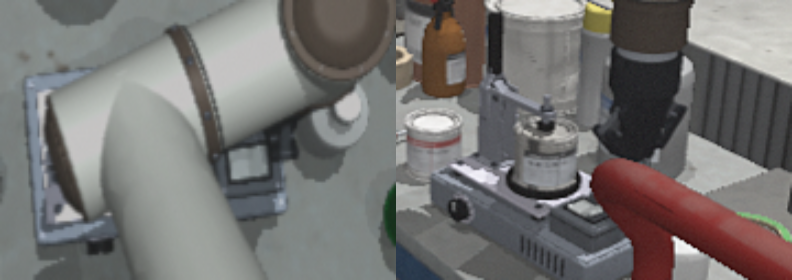

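The fingers are above the starter, at about (640,150) in the right half of the picture. The forearm and elbow pass over the clamp in the top view. The TCP has drifted 5 mm in x, so I'm checking the settled state and the arm's clearance.

```bash
python3 - <<'E'
from h import *
from cell import ctrl
s=ctrl.state(); print(s['time'],s['tcp_pos'].round(4),s['orientation'].round(3).tolist(),s['joint_pos'].round(2),s['joint_velocities'].round(2),s['ft_force'].round(1),s['tau'].round(1))
W=cloud(load('top')); S=cloud(load('scene'))
for u,v in((290,240),(310,240),(330,240),(360,225),(400,205),(425,205)): print(u,v,W[v,u].round(3))
q=S[(S[...,0]>.4)&(S[...,0]<.62)&(S[...,1]>-.1)&(S[...,1]<.32)&(S[...,2]>.2)]
for h in np.arange(.2,.6,.04):
    k=q[(q[:,2]>h)&(q[:,2]<h+.04)]
    if len(k): print(round(h,2),len(k),k.min(0).round(3),k.max(0).round(3))
E
```

```text
3.45 [0.5284 0.0291 0.1157] [[0.085, -0.996, -0.001], [-0.996, -0.085, -0.001], [0.001, 0.001, -1.0]] [ 2.075e+01  1.954e+01 -2.199e+01  4.000e-02 -4.853e+01 -1.592e+01] [-0.26 -1.89  2.86  0.75  0.31 -0.17] [-0.1  0.5  0.3] [ -0.1 -31.7  14.    3.1  -0.    0. ]
290 240 [0.499 0.274 0.052]
310 240 [0.458 0.222 0.451]
330 240 [0.455 0.191 0.466]
360 225 [0.48  0.141 0.449]
400 205 [0.511 0.075 0.449]
425 205 [0.507 0.039 0.469]
0.2 583 [0.463 0.008 0.2  ] [0.588 0.246 0.24 ]
0.24 848 [ 0.473 -0.1    0.24 ] [0.62  0.291 0.28 ]
0.28 616 [ 0.48  -0.013  0.28 ] [0.62  0.298 0.32 ]
0.32 631 [ 0.481 -0.014  0.32 ] [0.555 0.063 0.36 ]
0.36 1165 [ 0.416 -0.016  0.36 ] [0.562 0.222 0.4  ]
0.4 1844 [ 0.4   -0.015  0.4  ] [0.554 0.22  0.44 ]
0.44 1484 [ 0.4   -0.016  0.44 ] [0.568 0.16  0.48 ]
0.48 106 [0.4  0.11 0.48] [0.446 0.142 0.52 ]
0.52 2 [0.403 0.122 0.524] [0.405 0.128 0.527]
```

>>> servo_tool(series=[[0, 0, 0, 0.007, 0], [0, 0, 0, 0.005, 0], [0, 0, 0, 0.004, 0], [0, 0, 0, 0.002, 0], [0, 0, 0, 0, 0]])

```text
time: 3.87
tcp_pos: [0.5291, 0.0287, 0.0975]
orientation: [[0.082, -0.997, 0.001], [-0.997, -0.082, 0.0], [-0.0, -0.001, -1.0]]
ft_force: [0.9, 0.0, -0.2]
width: 0.0
finger_force: 0.2
```

>>> servo_tool(series=[[0, 0, 0, 0.002, 0], [0, 0, 0, 0, 0]])

```text
time: 4.03
tcp_pos: [0.5287, 0.0286, 0.0951]
orientation: [[0.082, -0.997, -0.0], [-0.997, -0.082, -0.0], [0.0, 0.0, -1.0]]
ft_force: [0.4, -0.0, -0.2]
width: 0.0004
finger_force: 0.0
```

>>> servo_tool(series=[[0, 0, 0, 0.001, 0], [0, 0, 0, 0, 0]])

```text
time: 4.2
tcp_pos: [0.5287, 0.0286, 0.0941]
orientation: [[0.082, -0.997, -0.0], [-0.997, -0.082, -0.0], [0.0, 0.0, -1.0]]
ft_force: [-0.8, 0.5, 0.1]
width: -0.0
finger_force: 0.0
```

>>> servo_tool(series=[[0, 0, 0, 0.001, 0], [0, 0, 0, 0, 0]])

```text
time: 4.37
tcp_pos: [0.5289, 0.0286, 0.0937]
orientation: [[0.082, -0.997, 0.0], [-0.997, -0.082, -0.0], [0.0, 0.0, -1.0]]
ft_force: [-0.9, -0.4, 4.6]
width: -0.0001
finger_force: 1.5
```

>>> servo_tool(series=[[0, 0, 0, 0.001, 0], [0, 0, 0, 0, 0]])

```text
time: 4.53
tcp_pos: [0.529, 0.0286, 0.0935]
orientation: [[0.082, -0.997, 0.0], [-0.997, -0.082, -0.0], [0.0, -0.0, -1.0]]
ft_force: [-4.1, -0.1, 8.9]
width: 0.0002
finger_force: 4.0
```

Contact came at z 0.0937, which matches the latched height. I'm backing off to confirm by camera before the isolator.

>>> servo_tool(series=[[0, 0, 0, -0.01, 0], [0, 0, 0, -0.03, 0], [0, 0, 0, -0.03, 0], [0, 0, 0, -0.03, 0], [0, 0, 0, -0.03, 0]])

```text
time: 4.95
tcp_pos: [0.5287, 0.0286, 0.224]
orientation: [[0.082, -0.997, 0.0], [-0.997, -0.082, 0.0], [-0.0, -0.0, -1.0]]
ft_force: [1.3, 0.2, 0.4]
width: -0.0001
finger_force: 0.0
```

>>> servo_tool(series=[[0, -0.0247, 0.028, 0, 0], [0, -0.0247, 0.028, 0, 0], [0, -0.0247, 0.028, 0, 0], [0, -0.0247, 0.028, 0, 0], [0, -0.0247, 0.028, 0, 0]])

```text
time: 5.37
tcp_pos: [0.3779, 0.1408, 0.2226]
orientation: [[0.081, -0.997, 0.001], [-0.997, -0.081, 0.001], [-0.001, -0.001, -1.0]]
ft_force: [-0.6, 1.5, 1.0]
width: -0.0001
finger_force: 0.0
```

>>> servo_tool(series=[[0, 0, 0, 0, 0], [0, 0, 0, 0, 0]])

```text
time: 5.53
tcp_pos: [0.3782, 0.1414, 0.2231]
orientation: [[0.086, -0.996, 0.001], [-0.996, -0.086, 0.001], [-0.001, -0.002, -1.0]]
ft_force: [-0.6, 0.5, -0.3]
width: 0.0001
finger_force: 0.0
```

```bash
python3 - <<'E'
from h import *
from cell import ctrl
o=load('top') ; c=grab('top'); i=c['image'][195:285,340:450]
cv2.imwrite('pics/a2.png',cv2.resize(i,(770,600),interpolation=cv2.INTER_CUBIC))
W=cloud(c)
print('stop',np.nanmedian(W[219:225,390:395,2]),'start',np.nanmedian(W[222:225,376:379,2]),'box',np.nanmedian(W[228:231,380:386,2]))
print('rocker -y/+y',np.nanmedian(W[245:250,391:394,2]),np.nanmedian(W[245:250,381:384,2]))
s=ctrl.state(); print(s['time'],s['tcp_pos'].round(4),s['ft_force'].round(1))
E
```

```text
stop 0.09295072062519882 start 0.09360488897389985 box 0.08672094578765466
rocker -y/+y 0.09383799303171014 0.09038061400575836
5.5833 [0.3791 0.1409 0.2229] [ 0.5 -0.3  0.1]
```

View pics/a2.png

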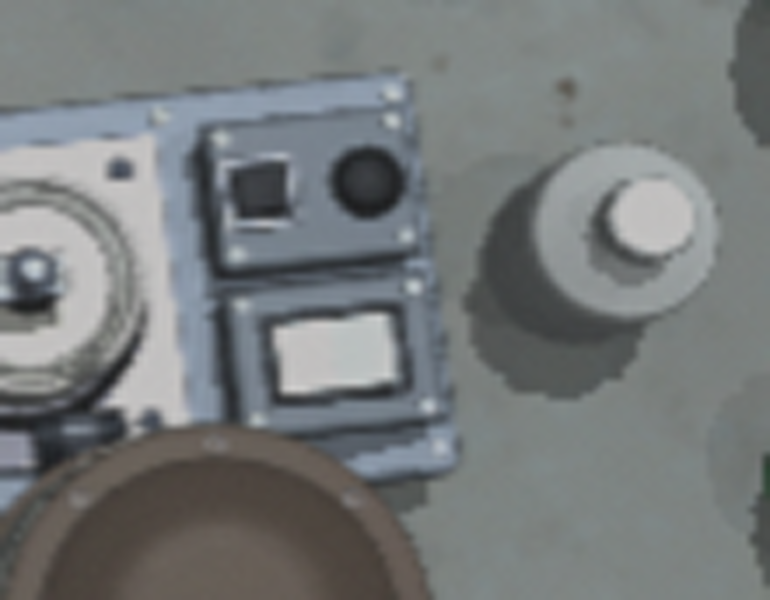

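The stop button at about (367,182) in the crop is now at z 0.093 (it was 0.099). The start button at (262,190) rose to 0.094, so the stop is latched. The rocker at (337,353) still has its -y end up.

>>> servo_tool(series=[[0, 0.0301, -0.0212, 0, 0], [0, 0.0301, -0.0212, 0, 0], [0, 0.0301, -0.0212, 0, 0], [0, 0.0301, -0.0212, 0, 0], [0, 0, 0, 0, 0]])

```text
time: 6.0
tcp_pos: [0.4774, 0.0224, 0.2217]
orientation: [[0.074, -0.997, 0.0], [-0.997, -0.074, -0.002], [0.002, -0.0, -1.0]]
ft_force: [0.8, 0.6, -0.1]
width: -0.0002
finger_force: 0.0
```

>>> servo_tool(series=[[0, 0, 0, 0.03, 0], [0, 0, 0, 0.03, 0], [0, 0, 0, 0.03, 0], [0, 0, 0, 0.022, 0], [0, 0, 0, 0, 0]])

```text
time: 6.42
tcp_pos: [0.4708, 0.025, 0.1058]
orientation: [[0.078, -0.997, -0.01], [-0.997, -0.078, -0.003], [0.002, 0.01, -1.0]]
ft_force: [-0.3, -0.9, -0.3]
width: 0.0001
finger_force: 0.0
```

>>> servo_tool(series=[[0, 0, 0, 0, 0], [0, 0, 0, 0, 0]])

```text
time: 6.58
tcp_pos: [0.4751, 0.0269, 0.1115]
orientation: [[0.081, -0.997, 0.002], [-0.997, -0.081, 0.0], [-0.0, -0.002, -1.0]]
ft_force: [-0.3, -0.1, -0.5]
width: 0.0001
finger_force: 0.0
```

>>> servo_tool(series=[[0, 0, 0, 0.008, 0], [0, 0, 0, 0.004, 0], [0, 0, 0, 0.003, 0], [0, 0, 0, 0.003, 0], [0, 0, 0, 0, 0]])

```text
time: 7.0
tcp_pos: [0.4732, 0.0273, 0.0919]
orientation: [[0.082, -0.997, -0.001], [-0.997, -0.082, 0.0], [-0.0, 0.001, -1.0]]
ft_force: [1.0, 0.4, 0.5]
width: 0.0
finger_force: 0.0
```

>>> servo_tool(series=[[0, 0, 0, 0.0015, 0], [0, 0, 0, 0, 0]])

```text
time: 7.17
tcp_pos: [0.4734, 0.0274, 0.0905]
orientation: [[0.082, -0.997, -0.001], [-0.997, -0.082, 0.0], [-0.0, 0.0, -1.0]]
ft_force: [0.0, -0.1, -0.5]
width: 0.0
finger_force: 0.0
```

>>> servo_tool(series=[[0, 0, 0, 0.0015, 0], [0, 0, 0, 0, 0]])

```text
time: 7.33
tcp_pos: [0.4736, 0.0274, 0.0901]
orientation: [[0.083, -0.997, 0.0], [-0.997, -0.083, -0.0], [0.0, -0.0, -1.0]]
ft_force: [-2.6, -0.6, 6.3]
width: -0.0002
finger_force: 3.3
```

>>> servo_tool(series=[[0, 0, 0, -0.01, 0], [0, 0, 0, -0.032, 0], [0, 0, 0, -0.032, 0], [0, 0, 0, -0.032, 0], [0, 0, 0, -0.032, 0]])

```text
time: 7.75
tcp_pos: [0.4732, 0.0272, 0.2288]
orientation: [[0.082, -0.997, -0.0], [-0.997, -0.082, 0.0], [-0.0, 0.0, -1.0]]
ft_force: [-0.2, 0.7, -0.2]
width: -0.0
finger_force: 0.0
```

>>> servo_tool(series=[[0, -0.0301, 0.0212, 0, 0], [0, -0.0301, 0.0212, 0, 0], [0, -0.0301, 0.0212, 0, 0], [0, -0.0301, 0.0212, 0, 0], [0, 0, 0, 0, 0]])

```text
time: 8.17
tcp_pos: [0.3763, 0.1435, 0.2276]
orientation: [[0.089, -0.996, 0.0], [-0.996, -0.089, 0.002], [-0.002, -0.0, -1.0]]
ft_force: [-0.4, -0.5, 0.1]
width: 0.0
finger_force: 0.0
```

```bash
python3 - <<'E'
from h import *
from cell import ctrl
c=grab('top'); i=c['image'][195:285,340:450]
cv2.imwrite('pics/a3.png',cv2.resize(i,(770,600),interpolation=cv2.INTER_CUBIC))
W=cloud(c)
print('stop',np.nanmedian(W[219:225,390:395,2]),'start',np.nanmedian(W[222:225,376:379,2]),'box',np.nanmedian(W[228:231,380:386,2]))
print('rocker -y/+y',np.nanmedian(W[245:250,391:394,2]),np.nanmedian(W[245:250,381:384,2]))
s=ctrl.state(); print(s['time'],s['tcp_pos'].round(4),s['ft_force'].round(1),s['orientation'].round(3).tolist())
E
```

```text
stop 0.09274498232152406 start 0.09512550961525457 box 0.08675082184178773
rocker -y/+y 0.08985713285100272 0.09698123882917309
8.2167 [0.3776 0.1423 0.2277] [-0.1 -0.5 -0.3] [[0.088, -0.996, 0.001], [-0.996, -0.088, 0.001], [-0.001, -0.001, -1.0]]
```

View pics/a3.png

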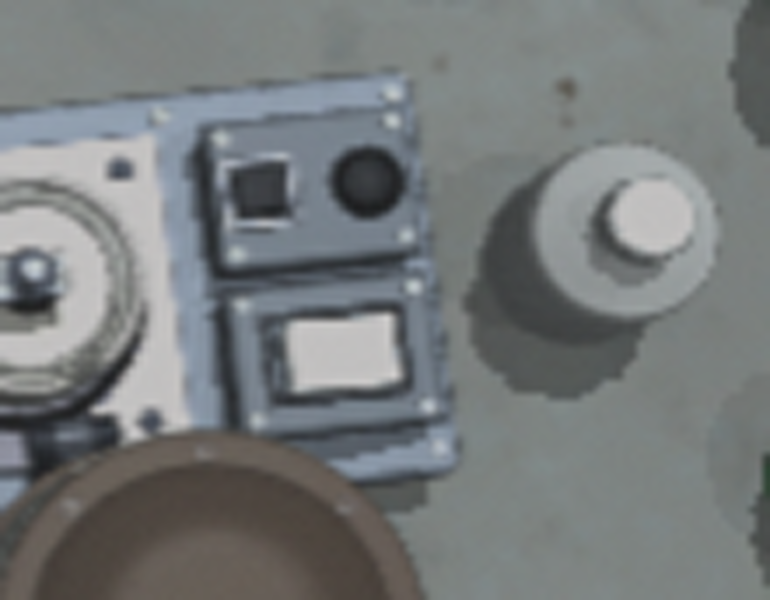

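The rocker's -y end is down (0.090) and its +y end is up (0.097, with the edge visible at (275,360)). The stop is still latched. Next is the handle: I'm approaching on its tin side, above the bar.

>>> servo_tool(series=[[0, -0.0141, -0.029, 0, 0], [0, -0.0141, -0.029, 0, 0], [0, -0.0141, -0.029, 0, 0], [0, -0.0141, -0.029, 0, 0], [0, 0, 0, 0, 0]])

```text
time: 8.63
tcp_pos: [0.495, 0.2078, 0.2259]
orientation: [[0.081, -0.997, 0.001], [-0.997, -0.081, -0.001], [0.001, -0.001, -1.0]]
ft_force: [0.0, -0.2, 0.5]
width: -0.0002
finger_force: 0.0
```

>>> servo_tool(series=[[0, 0, 0, 0.01, 0], [0, 0, 0, 0, 0], [0, 0, 0, 0, 0]])

```text
time: 8.88
tcp_pos: [0.4892, 0.2046, 0.2162]
orientation: [[0.081, -0.997, -0.002], [-0.997, -0.081, -0.002], [0.001, 0.003, -1.0]]
ft_force: [0.2, -0.8, -0.3]
width: -0.0002
finger_force: 0.0
```

```bash
python3 - <<'E'
from h import *
from cell import ctrl
s=grab('scene'); cv2.imwrite('pics/a4.png',cv2.resize(s['image'][150:330,240:420],(600,600),interpolation=cv2.INTER_CUBIC))
s=ctrl.state(); p=s['tcp_pos']; R=s['orientation']; print(s['time'],p.round(4),s['ft_force'].round(1))
h=np.array([.485,.243,.132]); t=np.radians(4.7); ey=np.array([-np.sin(t),np.cos(t),0]); prev=p
for th in (0,.15,.3,.45,.6,.75,.9,1.0,1.1,1.17):
    y=.085*np.sin(th)-.0095*np.cos(th)-.011; z=.085*np.cos(th)+.0095*np.sin(th)
    q=h+ey*y+[0,0,z]; print(th,q.round(4),(R.T@(q-prev)).round(4)); prev=q
E
```

```text
8.9333 [0.4895 0.2049 0.217 ] [ 0.1 -0.4  0.8]
0 [0.4867 0.2226 0.217 ] [-0.0178  0.0013 -0.    ]
0.15 [0.4856 0.2353 0.2175] [-0.0128  0.     -0.0005]
0.3 [0.4846 0.248  0.216 ] [-0.0127  0.      0.0014]
0.45 [0.4836 0.2604 0.2127] [-0.0124  0.      0.0033]
0.6 [0.4826 0.2721 0.2075] [-0.0117  0.      0.0051]
0.75 [0.4817 0.2829 0.2007] [-0.0108 -0.      0.0068]
0.9 [0.4809 0.2925 0.1923] [-0.0097 -0.      0.0084]
1.0 [0.4805 0.2982 0.1859] [-0.0057 -0.      0.0064]
1.1 [0.48   0.3032 0.179 ] [-0.0051 -0.      0.0069]
1.17 [0.4798 0.3063 0.1739] [-0.0031 -0.      0.0051]
```

View pics/a4.png

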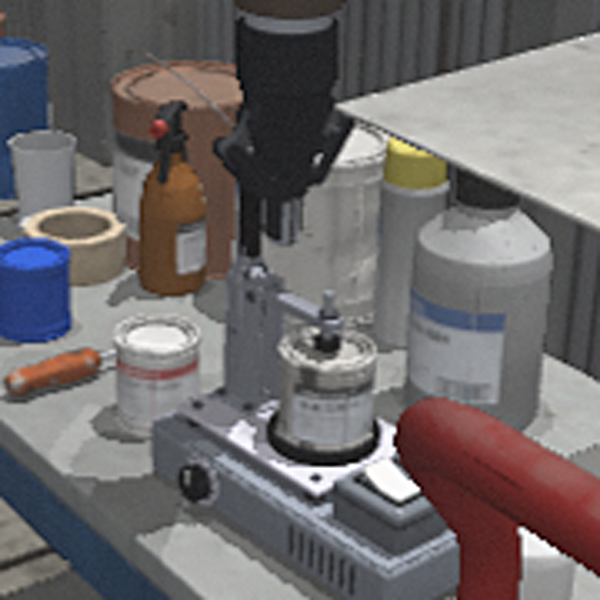

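The shut fingers hang at (290,220), on the tin side of the handle at (250,220) and above the bar. I'm pushing along the arc.

>>> servo_tool(series=[[0, -0.009, 0.001, 0, 0], [0, -0.009, 0, 0, 0], [0, -0.007, 0, 0, 0], [0, -0.006, 0, 0, 0], [0, -0.006, 0.0, 0.0005, 0]])

```text
time: 9.35
tcp_pos: [0.4859, 0.2434, 0.2174]
orientation: [[0.083, -0.997, 0.0], [-0.997, -0.083, -0.0], [0.0, -0.0, -1.0]]
ft_force: [-1.3, -2.9, 2.0]
width: -0.0001
finger_force: 1.3
```

>>> servo_tool(series=[[0, -0.0065, 0, 0.001, 0], [0, -0.0062, 0, 0.0015, 0], [0, -0.0062, 0, 0.0018, 0], [0, -0.006, 0, 0.0025, 0], [0, -0.0058, 0, 0.0026, 0]])

```text
time: 9.77
tcp_pos: [0.4836, 0.2741, 0.2071]
orientation: [[0.082, -0.997, 0.0], [-0.997, -0.082, 0.0], [-0.0, -0.0, -1.0]]
ft_force: [-0.2, -2.3, 1.8]
width: -0.0
finger_force: 1.2
```

>>> servo_tool(series=[[0, -0.0054, 0, 0.0034, 0], [0, -0.0054, 0, 0.0034, 0], [0, -0.005, 0, 0.0042, 0], [0, -0.0047, 0, 0.0042, 0], [0, 0, 0, 0, 0]])

```text
time: 10.18
tcp_pos: [0.4818, 0.2947, 0.1909]
orientation: [[0.082, -0.997, -0.001], [-0.997, -0.082, -0.0], [-0.0, 0.001, -1.0]]
ft_force: [0.1, -0.9, 0.0]
width: 0.0001
finger_force: 0.0
```

>>> servo_tool(series=[[0, -0.003, 0, 0.0035, 0], [0, -0.003, 0, 0.0035, 0], [0, -0.0025, 0, 0.0035, 0], [0, 0, 0, 0, 0]])

```text
time: 10.52
tcp_pos: [0.4813, 0.3028, 0.1809]
orientation: [[0.082, -0.997, -0.0], [-0.997, -0.082, 0.0], [-0.0, 0.0, -1.0]]
ft_force: [-0.6, 0.2, 0.3]
width: -0.0
finger_force: 0.2
```

>>> servo_tool(series=[[0, -0.0015, 0, 0.0025, 0], [0, -0.001, 0, 0.002, 0], [0, 0, 0, 0, 0]])

```text
time: 10.77
tcp_pos: [0.4812, 0.3051, 0.1769]
orientation: [[0.082, -0.997, 0.0], [-0.997, -0.082, 0.0], [-0.0, -0.0, -1.0]]
ft_force: [-0.2, -0.3, 1.5]
width: 0.0001
finger_force: 0.4
```

>>> servo_tool(series=[[0, -0.001, 0, 0.002, 0], [0, 0, 0, 0, 0]])

```text
time: 10.93
tcp_pos: [0.4811, 0.3061, 0.1751]
orientation: [[0.082, -0.997, 0.0], [-0.997, -0.082, 0.001], [-0.001, -0.0, -1.0]]
ft_force: [-1.3, 0.9, 1.8]
width: 0.0004
finger_force: 0.7
```

>>> servo_tool(series=[[0, -0.001, 0, 0.002, 0], [0, 0, 0, 0, 0]])

```text
time: 11.1
tcp_pos: [0.4812, 0.3067, 0.174]
orientation: [[0.082, -0.997, 0.001], [-0.997, -0.082, -0.0], [0.0, -0.001, -1.0]]
ft_force: [-1.2, -1.1, 5.8]
width: -0.0002
finger_force: 2.6
```

>>> servo_tool(series=[[0, -0.0005, 0, 0.0015, 0], [0, 0, 0, 0, 0]])

```text
time: 11.27
tcp_pos: [0.4812, 0.3068, 0.1737]
orientation: [[0.083, -0.997, 0.001], [-0.997, -0.083, -0.001], [0.001, -0.001, -1.0]]
ft_force: [-3.8, -3.4, 9.6]
width: -0.0003
finger_force: 5.1
```

Rising force at the end stop shows the handle is fully back. I'm retracting straight up and then toward the robot.

>>> servo_tool(series=[[0, 0, 0, -0.005, 0], [0, 0, 0, -0.03, 0], [0, 0, 0, -0.03, 0], [0, 0, 0, -0.03, 0], [0, 0, 0, -0.03, 0]])

```text
time: 11.68
tcp_pos: [0.4807, 0.307, 0.2975]
orientation: [[0.082, -0.997, -0.001], [-0.997, -0.082, -0.0], [0.0, 0.001, -1.0]]
ft_force: [0.6, 0.8, -0.3]
width: 0.0001
finger_force: 0.0
```

>>> servo_tool(series=[[0, -0.02, 0.03, 0, 0], [0, -0.02, 0.03, 0, 0], [0, -0.02, 0.03, 0, 0], [0, -0.02, 0.03, 0, 0], [0, -0.02, 0.03, 0, 0]])

```text
time: 12.1
tcp_pos: [0.3217, 0.395, 0.2963]
orientation: [[0.081, -0.997, -0.0], [-0.997, -0.081, -0.0], [0.0, 0.0, -1.0]]
ft_force: [0.6, -0.5, -0.1]
width: 0.0001
finger_force: 0.0
```

>>> servo_tool(series=[[0, -0.035, 0, 0, 0], [0, -0.035, 0, 0, 0], [0, -0.035, 0, 0, 0], [0, 0, 0, 0, 0], [0, 0, 0, 0, 0]])

```text
time: 12.52
tcp_pos: [0.3139, 0.5004, 0.2948]
orientation: [[0.083, -0.997, -0.001], [-0.997, -0.083, -0.003], [0.003, 0.002, -1.0]]
ft_force: [-0.9, -0.5, 0.3]
width: 0.0001
finger_force: 0.0
```

```bash
python3 - <<'E'
from h import *
from cell import ctrl
c=grab('top'); s=grab('scene')
a=cv2.resize(c['image'][190:290,220:450],(400,560),interpolation=cv2.INTER_CUBIC) if 0 else cv2.resize(c['image'][180:300,230:450],(400,218*1),interpolation=cv2.INTER_CUBIC)
b=cv2.resize(s['image'][180:330,240:420],(480,400),interpolation=cv2.INTER_CUBIC)
a=cv2.copyMakeBorder(cv2.resize(a,(310,169)),0,231,0,0,cv2.BORDER_CONSTANT)
cv2.imwrite('pics/a5.png',np.hstack([a,b]))
W=cloud(c)
print('stop',np.nanmedian(W[219:225,390:395,2]),'start',np.nanmedian(W[222:225,376:379,2]))
print('rocker -y/+y',np.nanmedian(W[245:250,391:394,2]),np.nanmedian(W[245:250,381:384,2]))
for n,X in(('top',W),('scene',cloud(s))):
    m=(X[...,2]>.15)&(X[...,2]<.24)&(X[...,0]>.45)&(X[...,0]<.51)&(X[...,1]>.3)&(X[...,1]<.42); q=X[m]
    if len(q): print(n,len(q),q.min(0).round(3),q.max(0).round(3),np.polyfit(q[:,1],q[:,2],1).round(3))
st=ctrl.state(); print(st['time'],st['tcp_pos'].round(3),st['ft_force'].round(1))
E
```

```text
stop 0.09333178446479318 start 0.09552149490368467
rocker -y/+y 0.0900815340078509 0.09766922129390632
top 318 [0.466 0.3   0.15 ] [0.489 0.377 0.201] [0.429 0.037]
scene 162 [0.463 0.3   0.156] [0.487 0.376 0.202] [0.449 0.031]
12.6167 [0.315 0.499 0.296] [ 0.  -0.7  0.4]
```

View pics/a5.png

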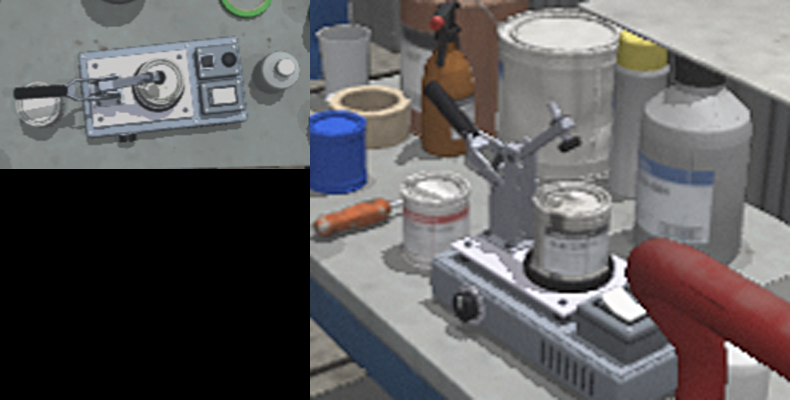

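The handle leans fully back at (450,110); its slope gives about 1.15 rad. The bar is lifted at (555,125), the tin stands in its cradle at (570,230), and the spare tin, bottle and screwdriver look untouched. The stop is latched and the rocker is off.

```bash
python3 -c "
from cell import finish_job
print(finish_job())"
```

```text
the job is handed in; nothing more can be done
None
```

The job is handed in at about 12.6 s: the stop button is latched, the isolator rocker is tipped to off, and the clamp handle is fully back (about 1.15 rad), in that order, with the tin still in its cradle and nothing else disturbed.

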